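# Turn a nested tote end for end so that it stacks

### The job

In the bay between the cartons two grey stack-nest totes stand one in the other: the upper one was put in the wrong way round, so it has nested down over the bearings instead of stacking. Lift it out by the end you can reach, set it down gently and let go of it on the clear worktop to the left, then take it by its other end and put it back turned end for end, without dropping it, so that it stands fully seated and level on the seats inside the lower tote. Leave the lower tote, the bearings in it and everything round them where they are.

Things in the scene. Friction and masses are not known exactly. Their poses are not given: they have to be found in the camera images.
- tote_up: Upper of two equal grey open stack-nest totes, empty, about 0.16 kg, 192 long (x) x 128 wide (y) x 78 high; origin: centre of underside. Tapered body, underside 153 x 97; above 52 an upright collar, 172 x 116 inside. Each end has a grip lip. Same way round as the lower tote it nests: its underside 26 above the lower one's (start). Turned end for end it stands on the seats, 56 above it
- tote_up_wide_lip (a point): Middle of the top of tote_up's wide grip lip (tote x = -91, z = 78), over a paper card. Both lips are upright, solid, 10 thick along x (86 to 96 from the middle) and 24 deep below the rim: pinch one from above across its thickness, one finger inside the tote. This lip is 100 wide; it faces the robot at the start
- tote_up_narrow_lip (a point): Middle of the top of tote_up's narrow grip lip, 56 wide, at the other end (tote x = +91, z = 78)
- tote_low: Lower tote, same shape and frame, 0.25 kg, loose, wide lip towards the robot, bearings in it. Its 4 seats are the flat tops, 56 up, of hollow columns in its long sides at x = -56 and +24 (nearer the wide end). 8 high steps outside the seats leave the upper tote 3.5 of play either way in y (on a step it would stand too high, at 64); the collar leaves 9 in x
- bearing_a: Ball bearing 62 diameter x 16 lying in the lower tote, origin at the centre of its underside
- bearing_b: Ball bearing 52 diameter x 15 lying in the lower tote, origin at the centre of its underside
- carton_left: Brown printed carton close beside the totes on the robot's left, 166 along the totes x 117 across x 115 high, loose, origin at the centre of its underside. Its gap to the totes is under 15, too narrow for a finger
- carton_right: The same carton close beside the totes on the right
- small_carton: Small printed carton 77 x 106 x 61 high in front of the bay, a bystander, origin at the centre of its underside. The worktop from x = 0.42 to 0.60 m, y = 0.17 to 0.42 m (left of the bay) is clear for putting the tote down
- grease_tub: White tub with a blue lid, 68 diameter x 53, a bystander left at the back, origin at the centre of its underside
- carton_back_face (a point): Foot of the near face (middle of its lower edge) of a tall brown carton, 131 deep x 162 wide x 333 high, loose, that stands about 10 behind the far end of the totes: no finger fits there, so in the bay a tote can be held only by the end that faces the robot

How it is judged:
By the outcome, as a careful person would: the job done as asked, in the order asked, and still so for the second after the job is handed in, with the robot touching nothing.
It also fails if it takes over 69 s, if anything falls off the work surface, if the arm or the gripper's body presses on something with over 40 N, if the wrist force passes 120 N, or if a joint passes its speed limit or range.

### The arm

A 6-joint arm with a two-finger parallel gripper is mounted at the origin on a cart in front of the work surface, level with it; the furniture and walls round the work are solid. World frame = base frame: x ahead of the robot, y to its left, z up, the work surface at z = 0. Lengths are in m, angles in degrees, forces in N, time in s.
With the tool pointing down it reaches from about 0.35 to 0.875 m from the base axis. Payload 4.2 kg.
Tool frame: the origin (TCP) lies between the finger pads; the fingertips stand 14 mm ahead of it and the grasp point (between the pads) lies 5 mm behind it; z points along the fingers, y is the line along which they close (so a half turn about z gives the same grasp; the last joint's range is limited). The gripper opens to 87 mm and grips with 3 to 60 N. Pads are 19 mm wide; open, the fingers measure 117 mm over their backs; the gripper's body (75 mm by 190 mm) begins 51 mm behind the grasp point.
Start: joints at [85.634, 22.042, 0.453, 0, -68.411, -14.817], TCP at [0.205, 0.59, 0.237] pointing down, gripper open.
Joint ranges: [-179.83, 179.83], [-69.29, 118.12], [-61.27, 80.66], [-181.25, 117.63], [-171.15, -9.14], [-177.46, 177.46]. Speed limits (degrees/s): [159.86, 159.86, 180, 180, 180, 180].

### API

Orientations are given as a 3x3 rotation matrix whose columns are the frame's x, y, z axes.
In Python, from station import * gives the robot as it stands. The module is installed in compiled form; this text tells all that it offers.
- The arm moves only by the tool play_rows, never from a script. Its argument "steps" is a list of rows, each an object of numbers: "ax", "ay", "az": the turn, a rotation vector about the tool's x, y, z in degrees; "dx", "dy", "dz": the shift along the tool's x, y, z in mm; "claw": the finger opening in mm, from 0 to 87. A call has 1 to 20 rows; each row shifts and turns the commanded pose from where the row before left it, along the tool's axes as they then stand; what a row does not reach is not made up. A row lasts 1/10 s, in which the tool goes at most 50 mm and 8.59 degrees, less where a joint would pass 70% of its speed; a pose out of reach is approached as far as the arm can. A call with a gripper value outside its range is refused whole. The fingers move at their own pace and stop on an object; the grip force is fixed at half the most. Time passes only in rows, so rows that do not move let the fingers close. It gives the time, the measured TCP pose, the force, the opening and the grip force at its end, in the units of the state.
- sense(): the state, without advancing time (a new reading comes with each control period).
- capture(name): name is "scene" or "top" or "wrist"; returns a dict with "frame" (480x640x3 uint8, blue, green, red), "range_z" (480x640 float32, m along the optical axis (not along the pixel's ray), 0 where there is no reading), "fx", "fy", "cx", "cy" (pixels), "xyz" and "rotation" of the camera in the world. Camera axes: x right, y down, z forward; pixel columns grow to the right and rows downward; lengths in m; the calibration is good to about 2 mm. A picture is of the moment at which its call begins.
- finish_job(): hands the job in; it is judged then, once.
The state is a dict: "time_s": time; "joints": joint angles; "joint_velocities": joint speeds; "effort": joint torques, N m; "tcp_pos": TCP position; "ee_rot": TCP orientation; "wrist_force": force on the tool from outside, world axes, zero at the start; "moment": the same for the moment, N m; "gripper_width": opening from 0.0 (shut) to 1.0 (fully open); "gripper_force": force on a finger pad.
Only numpy, scipy, OpenCV 4.12 (cv2) and the standard library are available. Lean on these libraries where they do the work, as an engineer would, in place of code of your own. Each camera call takes 0.05 s, during which the arm holds its last target. There are 200 camera calls.

## Working session

There is one attempt and no reset: what is moved stays moved. The work goes in short steps, Python scripts to look and compute and a tool call to move; the robot and the scene stay as the last step left them, time stands still between calls to the robot, and variables do not carry over. Pictures are saved under pics/ and viewed, at most 10 in all, crops included, and the job is handed in when it is done.

Besides the shell and the picture viewer there is one more tool, called after "Emit:" as name(argument=value, ...), one argument or row to a line, values as JSON. play_rows: Moves the arm, as the interface text tells. Its arguments: {"type":"object","properties":{"steps":{"type":"array"}},"required":["steps"]}

```bash
mkdir -p pics; cat > h.py <<'E'
from station import *
import numpy as np, cv2
def cloud(c):
    v,u=np.mgrid[0:480,0:640]; z=c["range_z"]
    p=np.stack([(u-c["cx"])/c["fx"]*z,(v-c["cy"])/c["fy"]*z,z],-1)
    return p@np.array(c["rotation"]).T+np.array(c["xyz"])
E
python3 - <<'E'
from h import *
s=sense(); print(s["time_s"],s["tcp_pos"],np.round(s["ee_rot"],3).tolist(),s["gripper_width"])
ims=[]
for n in["top","scene"]:
    c=capture(n); np.savez(n+"0.npz",**c); print(n,c["fx"],c["cx"],c["cy"],c["xyz"],np.round(c["rotation"],3).tolist()); cv2.imwrite(f"pics/{n}0.png",c["frame"])
E
```

```text
0.0 [0.20514317 0.58975269 0.23543554] [[0.944, -0.329, -0.001], [-0.329, -0.944, -0.002], [0.0, 0.002, -1.0]] 1.003796170234379
top 568.869588129245 315.8676831778424 234.06508678253633 [0.31576416 0.05160952 1.67557494] [[0.02, -0.989, 0.148], [-1.0, -0.019, 0.01], [-0.007, -0.148, -0.989]]
scene 561.3872890222725 310.20370214878915 238.67096149842047 [-0.27687453 -0.60194909  0.78104305] [[0.604, -0.424, 0.674], [-0.797, -0.326, 0.509], [0.003, -0.845, -0.535]]
```

View pics/top0.png

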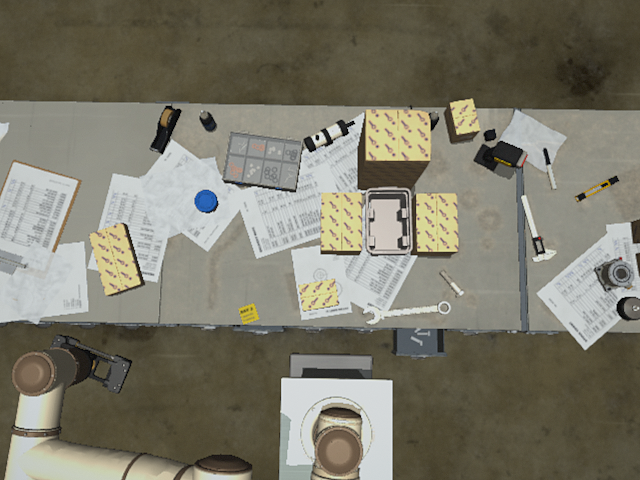

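View pics/scene0.png

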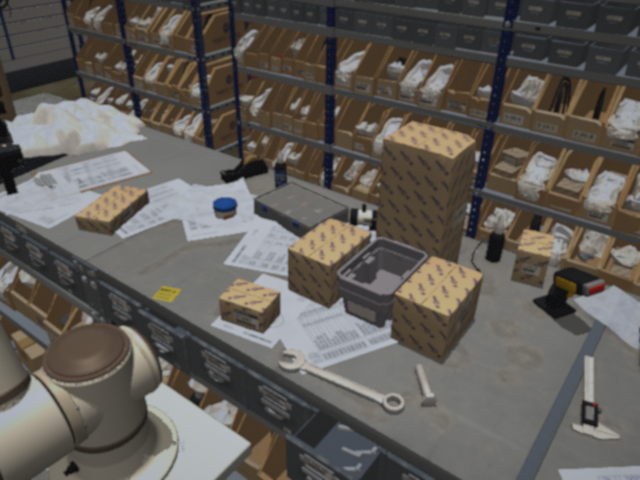

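The top view shows the tote at cols 362–413, rows 187–255, between the cartons. The small carton is at (319,294) and the tub at (206,201). Left of the bay the worktop has only paper on it. Next I measure the rim.

```bash
cat >> h.py <<'E'
def plane(c,uv,z):
    uv=np.atleast_2d(uv).astype(float); d=np.c_[(uv[:,0]-c["cx"])/c["fx"],(uv[:,1]-c["cy"])/c["fy"],np.ones(len(uv))]@np.array(c["rotation"]).T
    o=np.array(c["xyz"]); return o+d*((z-o[2])/d[:,2])[:,None]
E
python3 - <<'E'
from h import *
c=dict(np.load("top0.npz")); P=cloud(c); hsv=cv2.cvtColor(c["frame"],cv2.COLOR_BGR2HSV)
sl=np.s_[170:270,350:425]
Z=P[...,2]; S=hsv[...,1]
print("sat row220",S[220,315:465:3].tolist()); print("z row220",(Z[220,315:465:3]*1000).astype(int).tolist())
print("z col388",(Z[180:268:2,388]*1000).astype(int).tolist())
def rect(m,z,n):
    m=m.astype(np.uint8); k,l,st,ce=cv2.connectedComponentsWithStats(m); i=1+np.argmax(st[1:,4]); v,u=np.where(l==i)
    q=plane(c,np.c_[u,v],z)[:,:2]*1000; r=cv2.minAreaRect(q.astype(np.float32)); print(n,st[i],np.round(r[0],1),np.round(r[1],1),round(r[2],1),"zmed",np.median(Z[l==i]))
w=np.zeros(Z.shape,bool); w[sl]=1
rect(w&(Z>.085)&(Z<.113)&(S<70),.104,"rim")
w[:]=0; w[185:262,300:366]=1; rect(w&(Z>.1)&(Z<.13)&(S>60),.115,"cl")
w[:]=0; w[185:262,408:475]=1; rect(w&(Z>.1)&(Z<.13)&(S>60),.115,"cr")
w[:]=0; w[270:320,285:350]=1; rect(w&(Z>.045)&(Z<.075),.061,"small")
w[:]=0; w[95:160,350:440]=1; rect(w&(Z>.31),.333,"back")
w[:]=0; w[180:220,185:225]=1; rect(w&(Z>.04),.053,"tub")
p=P[(P[...,0]>.40)&(P[...,0]<.62)&(P[...,1]>.15)&(P[...,1]<.44)]; print("clear max z",np.percentile(p[:,2],[50,99,100]))
cv2.imwrite("pics/topcrop.png",cv2.resize(c["frame"][170:270,310:470],None,fx=5,fy=5,interpolation=cv2.INTER_CUBIC))
E
```

```text
sat row220 [7, 7, 83, 81, 79, 79, 57, 76, 76, 82, 77, 76, 77, 79, 81, 93, 31, 25, 19, 6, 18, 19, 20, 19, 20, 19, 16, 18, 9, 19, 14, 18, 23, 103, 82, 81, 76, 85, 44, 79, 77, 77, 77, 78, 77, 83, 83, 63, 21, 22]
z row220 [-1, 7, 113, 116, 114, 112, 110, 114, 113, 113, 115, 114, 115, 117, 115, 114, -2, 101, 54, 46, 27, 24, 24, 34, 26, 29, 27, 35, 41, 45, 66, 88, 33, 90, 117, 120, 116, 111, 116, 109, 115, 112, 111, 112, 112, 110, 117, 113, 0, 4]
z col388 [128, 112, 86, 66, 105, 107, 79, 67, 54, 42, 25, 27, 29, 33, 25, 27, 22, 22, 22, 26, 24, 25, 28, 26, 24, 29, 29, 26, 30, 22, 30, 28, 34, 35, 25, 51, 102, 101, 5, -6, 6, 3, 5, -2]
rim [365 187  47  69 720] [ 592.1 -134.6] [193.5 128.1] 1.7 zmed 0.10207303288280278
cl [ 320  193   42   59 2219] [584.6  -1.3] [164.6 113.5] 0.5 zmed 0.11451382589076164
cr [ 414  194   44   59 2302] [ 586.6 -265.2] [163.4 118.3] 1.1 zmed 0.11406441253525845
small [298 279  41  33 985] [383.5  57.7] [ 75.  104.6] 11.2 zmed 0.05973481636745781
back [ 365  110   66   50 3232] [ 766.7 -130.3] [124.6 160.4] 1.0 zmed 0.3303318916614142
tub [194 190  23  23 426] [649.3 392.2] [66.  64.2] 2.6 zmed 0.05144111595506895
clear max z [0.00017195 0.01910622 0.05699338]
```

View pics/topcrop.png

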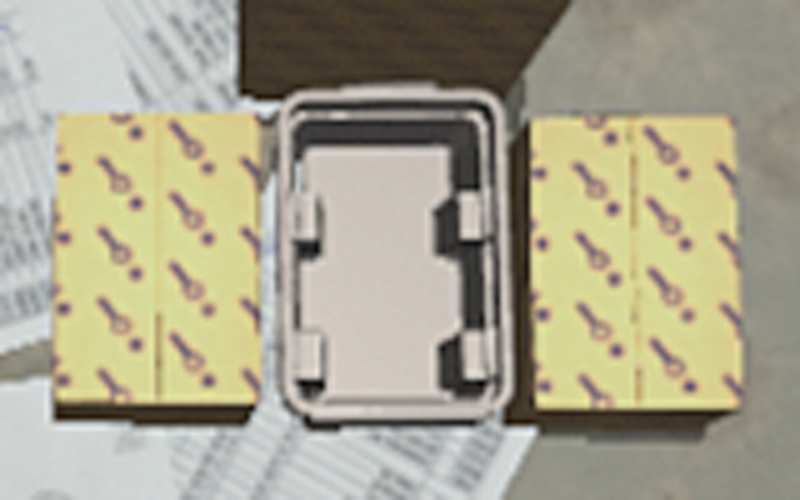

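The rim measures 193.5 x 128.1 at z≈0.102, which matches the given size. That puts the tote centre at about (0.592, -0.135) with a yaw of about 1.5°. I'll move to hover over the near wide lip.

Emit:
play_rows(
  steps=[
    {"dx": 29,"dy": 33,"claw": 40},
    {"dx": 29,"dy": 33,"claw": 40},
    {"dx": 29,"dy": 33,"claw": 40},
    {"dx": 29,"dy": 33,"claw": 40},
    {"dx": 29,"dy": 33,"claw": 40},
    {"dx": 29,"dy": 33,"claw": 40},
    {"dx": 29,"dy": 33,"claw": 40},
    {"dx": 29,"dy": 33,"claw": 40},
    {"dx": 29,"dy": 33,"claw": 40},
    {"dx": 29,"dy": 33,"claw": 40},
    {"dx": 29,"dy": 33,"claw": 40},
    {"dx": 29,"dy": 33,"claw": 40},
    {"dx": 29,"dy": 33,"claw": 40},
    {"dx": 29,"dy": 33,"claw": 40},
    {"dx": 29,"dy": 33,"claw": 40},
    {"dx": 29,"dy": 33,"claw": 40},
    {"dx": 29,"dy": 33,"claw": 40},
    {"dx": 25,"dy": 28,"claw": 40},
  ],
)

```text
invalid input at $.steps[0]: expected keys ax, ay, az, dx, dy, dz, claw
```

Emit:
play_rows(
  steps=[
    {"az": 8.5,"claw": 40},
    {"az": 8.5,"claw": 40},
    {"az": 8.5,"claw": 40},
    {"az": 8.5,"claw": 40},
    {"az": 8.5,"claw": 40},
    {"az": 8.5,"claw": 40},
    {"az": 8.5,"claw": 40},
    {"az": 8.5,"claw": 40},
    {"az": 1.3,"claw": 40},
    {"claw": 40},
    {"claw": 40},
  ],
)

```text
invalid input at $.steps[0]: expected keys ax, ay, az, dx, dy, dz, claw
```

```bash
cat >> h.py <<'E'
def pose():
    s=sense(); R=np.array(s["ee_rot"]); print("t",round(s["time_s"],2),"tcp",np.round(np.array(s["tcp_pos"])*1000,1),"yaw",round(np.degrees(np.arctan2(R[1,0],R[0,0])),2),"z",np.round(R[:,2],4),"F",np.round(s["wrist_force"],1),"w",round(s["gripper_width"]*87,1),"g",np.round(s["gripper_force"],1),"j",np.round(s["joints"],0))
    return s,R
E
python3 - <<'E'
from h import *
pose()
c=capture("wrist"); np.savez("w1.npz",**c); print(c["fx"],c["xyz"],np.round(c["rotation"],3).tolist()); cv2.imwrite("pics/w1.png",c["frame"])
E
```

```text
t 0.1 tcp [205.2 589.8 235.6] yaw -19.19 z [-5.0e-04 -1.9e-03 -1.0e+00] F [ 0.  -0.6  0.5] w 87.1 g 0.0 j [ 86.  22.   0.  -0. -68. -15.]
421.63070707700723 [0.27657983 0.56535113 0.3838033 ] [[-0.329, -0.907, -0.264], [-0.944, 0.316, 0.089], [0.003, 0.278, -0.961]]
```

View pics/w1.png

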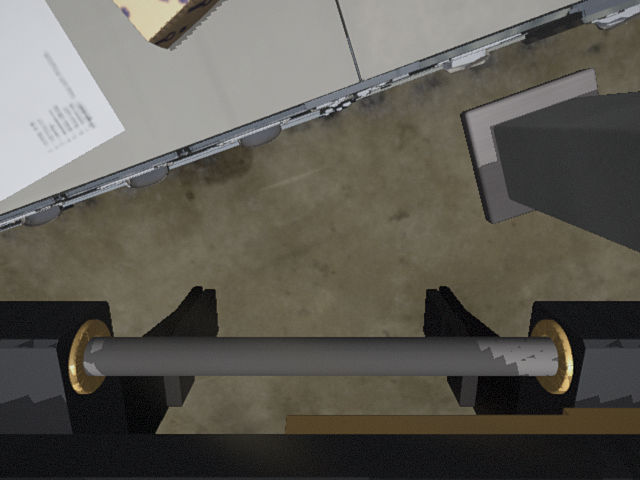

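The call was refused because every row needs all seven keys. The wrist picture was still taken at the start pose: fingers at cols 200 and 440, table edge ahead. I'll send the moves again in full.

Emit:
play_rows(
  steps=[
    {"ax": 0,"ay": 0,"az": 0,"dx": 29,"dy": 33,"dz": 0,"claw": 40},
    {"ax": 0,"ay": 0,"az": 0,"dx": 29,"dy": 33,"dz": 0,"claw": 40},
    {"ax": 0,"ay": 0,"az": 0,"dx": 29,"dy": 33,"dz": 0,"claw": 40},
    {"ax": 0,"ay": 0,"az": 0,"dx": 29,"dy": 33,"dz": 0,"claw": 40},
    {"ax": 0,"ay": 0,"az": 0,"dx": 29,"dy": 33,"dz": 0,"claw": 40},
    {"ax": 0,"ay": 0,"az": 0,"dx": 29,"dy": 33,"dz": 0,"claw": 40},
    {"ax": 0,"ay": 0,"az": 0,"dx": 29,"dy": 33,"dz": 0,"claw": 40},
    {"ax": 0,"ay": 0,"az": 0,"dx": 29,"dy": 33,"dz": 0,"claw": 40},
    {"ax": 0,"ay": 0,"az": 0,"dx": 29,"dy": 33,"dz": 0,"claw": 40},
    {"ax": 0,"ay": 0,"az": 0,"dx": 29,"dy": 33,"dz": 0,"claw": 40},
    {"ax": 0,"ay": 0,"az": 0,"dx": 29,"dy": 33,"dz": 0,"claw": 40},
    {"ax": 0,"ay": 0,"az": 0,"dx": 29,"dy": 33,"dz": 0,"claw": 40},
    {"ax": 0,"ay": 0,"az": 0,"dx": 29,"dy": 33,"dz": 0,"claw": 40},
    {"ax": 0,"ay": 0,"az": 0,"dx": 29,"dy": 33,"dz": 0,"claw": 40},
    {"ax": 0,"ay": 0,"az": 0,"dx": 29,"dy": 33,"dz": 0,"claw": 40},
    {"ax": 0,"ay": 0,"az": 0,"dx": 29,"dy": 33,"dz": 0,"claw": 40},
    {"ax": 0,"ay": 0,"az": 0,"dx": 29,"dy": 33,"dz": 0,"claw": 40},
    {"ax": 0,"ay": 0,"az": 0,"dx": 25,"dy": 28,"dz": 0,"claw": 40},
  ],
)

```text
time_s: 1.95
tcp_pos: [0.5013, -0.1384, 0.2363]
ee_rot: [[0.944, -0.33, -0.0], [-0.33, -0.944, 0.0], [-0.0, 0.0, -1.0]]
wrist_force: [0.7, 0.7, -0.1]
gripper_width: 0.459
gripper_force: 0.0
```

Emit:
play_rows(
  steps=[
    {"ax": 0,"ay": 0,"az": 8.5,"dx": 0,"dy": 0,"dz": 0,"claw": 40},
    {"ax": 0,"ay": 0,"az": 8.5,"dx": 0,"dy": 0,"dz": 0,"claw": 40},
    {"ax": 0,"ay": 0,"az": 8.5,"dx": 0,"dy": 0,"dz": 0,"claw": 40},
    {"ax": 0,"ay": 0,"az": 8.5,"dx": 0,"dy": 0,"dz": 0,"claw": 40},
    {"ax": 0,"ay": 0,"az": 8.5,"dx": 0,"dy": 0,"dz": 0,"claw": 40},
    {"ax": 0,"ay": 0,"az": 8.5,"dx": 0,"dy": 0,"dz": 0,"claw": 40},
    {"ax": 0,"ay": 0,"az": 8.5,"dx": 0,"dy": 0,"dz": 0,"claw": 40},
    {"ax": 0,"ay": 0,"az": 8.5,"dx": 0,"dy": 0,"dz": 0,"claw": 40},
    {"ax": 0,"ay": 0,"az": 1.3,"dx": 0,"dy": 0,"dz": 0,"claw": 40},
    {"ax": 0,"ay": 0,"az": 0,"dx": 0,"dy": 0,"dz": 0,"claw": 40},
    {"ax": 0,"ay": 0,"az": 0,"dx": 0,"dy": 0,"dz": 0,"claw": 40},
  ],
)

```text
time_s: 3.05
tcp_pos: [0.501, -0.1362, 0.2364]
ee_rot: [[0.029, -1.0, -0.0], [-1.0, -0.029, 0.0], [-0.0, 0.0, -1.0]]
wrist_force: [0.3, 0.1, 0.1]
gripper_width: 0.459
gripper_force: 0.0
```

```bash
python3 - <<'E'
from h import *
pose()
c=capture("wrist"); np.savez("w2.npz",**c); print(c["fx"],c["xyz"],np.round(c["rotation"],3).tolist()); cv2.imwrite("pics/w2.png",c["frame"])
P=cloud(c); g=P[::12,::16]; 
for x0 in range(0,1): 
  m=(P[...,2]>.09)&(P[...,2]<.112)&(P[...,0]>.47)&(P[...,0]<.56)&(P[...,1]<-.06)&(P[...,1]>-.21); print(m.sum(),P[m].min(0),P[m].max(0))
E
```

```text
t 3.05 tcp [ 501.  -136.2  236.4] yaw -88.37 z [-2.e-04  0.e+00 -1.e+00] F [0.3 0.1 0.1] w 40.0 g 0.0 j [  3.  12. -14.  -0. -64.  -1.]
421.63070707700723 [ 0.5025244  -0.21207992  0.38468071] [[-1.0, -0.027, -0.009], [-0.029, 0.96, 0.277], [0.001, 0.277, -0.961]]
4217 [ 0.49869542 -0.20200348  0.09000623] [ 0.55992729 -0.0600528   0.10908977]
```

View pics/w2.png

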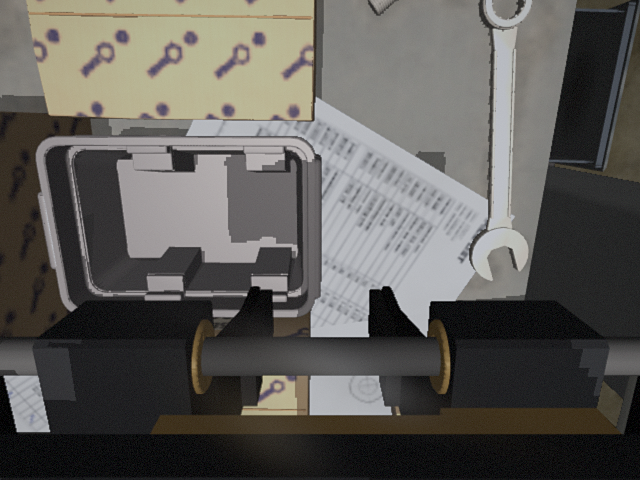

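The wrist view shows the rim at cols 38–322, rows 135–315, with the wide lip at its right end (col ~318, rows 155–300). The fingers straddle that line. I'll refine the lip position and yaw from this closer image.

```bash
python3 - <<'E'
from h import *
c=dict(np.load("w2.npz")); P=cloud(c); S=cv2.cvtColor(c["frame"],cv2.COLOR_BGR2HSV)[...,1]
v,u=np.mgrid[0:480,0:640]
m=(P[...,2]>.092)&(P[...,2]<.112)&(S<60)&(u>25)&(u<335)&(v>125)&(v<320)
m&=~((v>285)&(u>215)&(u<285))
m=cv2.morphologyEx(m.astype(np.uint8),cv2.MORPH_OPEN,np.ones((3,3)))
k,l,st,_=cv2.connectedComponentsWithStats(m); i=1+np.argmax(st[1:,4]); print(st[i])
vv,uu=np.where(l==i); q=plane(c,np.c_[uu,vv],.104)[:,:2]*1000
r=cv2.minAreaRect(q.astype(np.float32)); print([np.round(a,1) for a in r]); print("zmed",np.median(P[l==i][:,2]))
a=[]
for col in range(90,300,10):
    w=vv[uu==col]; a.append((col,w.min()))
e=plane(c,np.array(a),.104)*1000; f=np.polyfit(e[:,0],e[:,1],1); print("side yaw",np.degrees(np.arctan(f[0])),"y at 592",np.polyval(f,592))
b=[]
for row in range(170,290,8): b.append((uu[vv==row].max(),row))
e=plane(c,np.array(b),.104)*1000; f=np.polyfit(e[:,1],e[:,0],1); print("end yaw",-np.degrees(np.arctan(f[0])),"x at -135",np.polyval(f,-135),np.round(e[:,0],1))
# inner edge of near end
E
```

```text
[  36  136  286  182 8429]
[array([ 594.8, -136.5]), array([190.5, 127.5]), np.float64(1.3)]
zmed 0.10362657912638712
side yaw 1.4950193584954907 y at 592 -200.0252687648763
end yaw 1.4727441109587869 x at -135 499.7195801639809 [501.  500.8 500.7 500.5 500.4 500.2 500.1 499.9 499.7 499.6 499.4 499.2
 499.1 498.9 499.4]
```

Emit:
play_rows(
  steps=[
    {"ax": 0,"ay": 0,"az": 0.1,"dx": 2,"dy": -3,"dz": 20,"claw": 40},
    {"ax": 0,"ay": 0,"az": 0,"dx": 0,"dy": 0,"dz": 25,"claw": 40},
    {"ax": 0,"ay": 0,"az": 0,"dx": 0,"dy": 0,"dz": 25,"claw": 40},
    {"ax": 0,"ay": 0,"az": 0,"dx": 0,"dy": 0,"dz": 25,"claw": 40},
    {"ax": 0,"ay": 0,"az": 0,"dx": 0,"dy": 0,"dz": 15,"claw": 40},
    {"ax": 0,"ay": 0,"az": 0,"dx": 0,"dy": 0,"dz": 10,"claw": 40},
    {"ax": 0,"ay": 0,"az": 0,"dx": 0,"dy": 0,"dz": 10,"claw": 40},
    {"ax": 0,"ay": 0,"az": 0,"dx": 0,"dy": 0,"dz": 8,"claw": 40},
    {"ax": 0,"ay": 0,"az": 0,"dx": 0,"dy": 0,"dz": 0,"claw": 24},
    {"ax": 0,"ay": 0,"az": 0,"dx": 0,"dy": 0,"dz": 0,"claw": 20},
    {"ax": 0,"ay": 0,"az": 0,"dx": 0,"dy": 0,"dz": 0,"claw": 16},
    {"ax": 0,"ay": 0,"az": 0,"dx": 0,"dy": 0,"dz": 0,"claw": 12},
    {"ax": 0,"ay": 0,"az": 0,"dx": 0,"dy": 0,"dz": 0,"claw": 4},
    {"ax": 0,"ay": 0,"az": 0,"dx": 0,"dy": 0,"dz": 0,"claw": 4},
    {"ax": 0,"ay": 0,"az": 0,"dx": 0,"dy": 0,"dz": 0,"claw": 4},
    {"ax": 0,"ay": 0,"az": 0,"dx": 0,"dy": 0,"dz": 0,"claw": 4},
  ],
)

```text
time_s: 4.7
tcp_pos: [0.5045, -0.1381, 0.099]
ee_rot: [[0.025, -1.0, 0.001], [-1.0, -0.025, -0.0], [0.0, -0.001, -1.0]]
wrist_force: [0.1, 0.3, 4.2]
gripper_width: 0.113
gripper_force: 30.0
```

```bash
python3 - <<'E'
from h import *
pose()
E
```

```text
t 4.7 tcp [ 504.5 -138.1   99. ] yaw -88.57 z [ 1.1e-03 -1.0e-04 -1.0e+00] F [0.1 0.3 4.2] w 9.8 g 30.0 j [  2.  21. -24.   0. -45.  -1.]
```

Emit:
play_rows(
  steps=[
    {"ax": 0,"ay": 0,"az": 0,"dx": 0,"dy": 0,"dz": -3,"claw": 4},
    {"ax": 0,"ay": 0,"az": 0,"dx": 0,"dy": 0,"dz": -4,"claw": 4},
    {"ax": 0,"ay": 0,"az": 0,"dx": 0,"dy": 0,"dz": -5,"claw": 4},
    {"ax": 0,"ay": 0,"az": 0,"dx": 0,"dy": 0,"dz": -6,"claw": 4},
    {"ax": 0,"ay": 0,"az": 0,"dx": 0,"dy": 0,"dz": -6,"claw": 4},
    {"ax": 0,"ay": 0,"az": 0,"dx": 0,"dy": 0,"dz": -8,"claw": 4},
    {"ax": 0,"ay": 0,"az": 0,"dx": 0,"dy": 0,"dz": -8,"claw": 4},
    {"ax": 0,"ay": 0,"az": 0,"dx": 0,"dy": 0,"dz": -10,"claw": 4},
    {"ax": 0,"ay": 0,"az": 0,"dx": 0,"dy": 0,"dz": -10,"claw": 4},
    {"ax": 0,"ay": 0,"az": 0,"dx": 0,"dy": 0,"dz": -10,"claw": 4},
    {"ax": 0,"ay": 0,"az": 0,"dx": 0,"dy": 0,"dz": -10,"claw": 4},
    {"ax": 0,"ay": 0,"az": 0,"dx": 0,"dy": 0,"dz": -10,"claw": 4},
    {"ax": 0,"ay": 0,"az": 0,"dx": 0,"dy": 0,"dz": -10,"claw": 4},
    {"ax": 0,"ay": 0,"az": 0,"dx": 0,"dy": 0,"dz": -10,"claw": 4},
    {"ax": 0,"ay": 0,"az": 0,"dx": 0,"dy": 0,"dz": -10,"claw": 4},
    {"ax": 0,"ay": 0,"az": 0,"dx": 0,"dy": 0,"dz": -10,"claw": 4},
    {"ax": 0,"ay": 0,"az": 0,"dx": 0,"dy": 0,"dz": -5,"claw": 4},
    {"ax": 0,"ay": 0,"az": 0,"dx": 0,"dy": 0,"dz": 0,"claw": 4},
  ],
)

```text
time_s: 6.5
tcp_pos: [0.5045, -0.1382, 0.2345]
ee_rot: [[0.025, -1.0, 0.002], [-1.0, -0.025, -0.0], [0.0, -0.002, -1.0]]
wrist_force: [0.3, 0.3, -3.0]
gripper_width: 0.112
gripper_force: 30.0
```

```bash
python3 - <<'E'
from h import *
pose()
a=capture("scene");b=capture("wrist"); P=cloud(b)
cv2.imwrite("pics/lift.png",cv2.resize(np.hstack([a["frame"][120:420,200:500],b["frame"][60:360,20:420]]),None,fx=1.1,fy=1.1))
E
```

```text
t 6.5 tcp [ 504.5 -138.2  234.5] yaw -88.58 z [ 1.8e-03 -1.0e-04 -1.0e+00] F [ 0.3  0.3 -3. ] w 9.8 g 30.0 j [  2.  12. -14.   0. -64.  -1.]
```

View pics/lift.png

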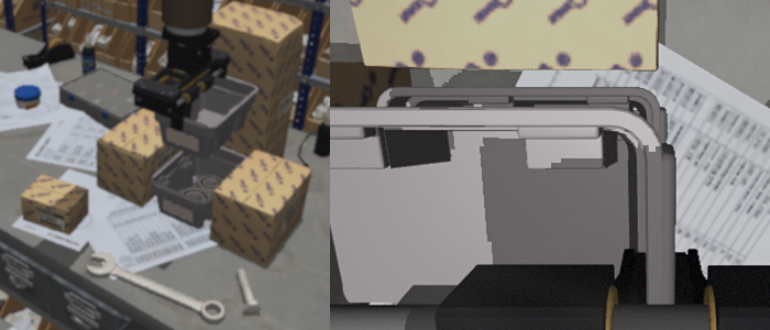

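The lift worked: the upper tote is held level and the lower tote with the bearings is still in the bay. Next I carry it left and turn it so it lies along y.

Emit:
play_rows(
  steps=[
    {"ax": 0,"ay": 0,"az": 0,"dx": 0,"dy": 10,"dz": 0,"claw": 4},
    {"ax": 0,"ay": 0,"az": 0,"dx": -5,"dy": 10,"dz": 0,"claw": 4},
    {"ax": 0,"ay": 0,"az": 0,"dx": -15,"dy": -2,"dz": 0,"claw": 4},
    {"ax": 0,"ay": 0,"az": 0,"dx": -24,"dy": -2,"dz": 0,"claw": 4},
    {"ax": 0,"ay": 0,"az": 0,"dx": -24,"dy": -2,"dz": 0,"claw": 4},
    {"ax": 0,"ay": 0,"az": 0,"dx": -24,"dy": -3,"dz": 0,"claw": 4},
    {"ax": 0,"ay": 0,"az": 0,"dx": -24,"dy": -3,"dz": 0,"claw": 4},
    {"ax": 0,"ay": 0,"az": 0,"dx": -24,"dy": -3,"dz": 0,"claw": 4},
    {"ax": 0,"ay": 0,"az": 0,"dx": -24,"dy": -3,"dz": 0,"claw": 4},
    {"ax": 0,"ay": 0,"az": 0,"dx": -24,"dy": -3,"dz": 0,"claw": 4},
    {"ax": 0,"ay": 0,"az": 0,"dx": -24,"dy": -3,"dz": 0,"claw": 4},
    {"ax": 0,"ay": 0,"az": 0,"dx": -24,"dy": -3,"dz": 0,"claw": 4},
    {"ax": 0,"ay": 0,"az": 0,"dx": -24,"dy": -3,"dz": 0,"claw": 4},
    {"ax": 0,"ay": 0,"az": 0,"dx": -24,"dy": -2,"dz": 0,"claw": 4},
    {"ax": 0,"ay": 0,"az": 0,"dx": -24,"dy": -2,"dz": 0,"claw": 4},
    {"ax": 0,"ay": 0,"az": 0,"dx": -24,"dy": 0,"dz": 0,"claw": 4},
    {"ax": 0,"ay": 0,"az": 0,"dx": -10,"dy": 0,"dz": 0,"claw": 4},
  ],
)

```text
time_s: 8.3
tcp_pos: [0.5087, 0.2055, 0.2332]
ee_rot: [[0.026, -1.0, -0.001], [-1.0, -0.026, 0.0], [-0.0, 0.001, -1.0]]
wrist_force: [-0.0, 0.8, -1.2]
gripper_width: 0.113
gripper_force: 30.0
```

Emit:
play_rows(
  steps=[
    {"ax": 0,"ay": 0,"az": -4,"dx": 0,"dy": 0,"dz": 0,"claw": 4},
    {"ax": 0,"ay": 0,"az": -7,"dx": 0,"dy": 0,"dz": 0,"claw": 4},
    {"ax": 0,"ay": 0,"az": -7,"dx": 0,"dy": 0,"dz": 0,"claw": 4},
    {"ax": 0,"ay": 0,"az": -7,"dx": 0,"dy": 0,"dz": 0,"claw": 4},
    {"ax": 0,"ay": 0,"az": -7,"dx": 0,"dy": 0,"dz": 0,"claw": 4},
    {"ax": 0,"ay": 0,"az": -7,"dx": 0,"dy": 0,"dz": 0,"claw": 4},
    {"ax": 0,"ay": 0,"az": -7,"dx": 0,"dy": 0,"dz": 0,"claw": 4},
    {"ax": 0,"ay": 0,"az": -7,"dx": 0,"dy": 0,"dz": 0,"claw": 4},
    {"ax": 0,"ay": 0,"az": -7,"dx": 0,"dy": 0,"dz": 0,"claw": 4},
    {"ax": 0,"ay": 0,"az": -7,"dx": 0,"dy": 0,"dz": 0,"claw": 4},
    {"ax": 0,"ay": 0,"az": -7,"dx": 0,"dy": 0,"dz": 0,"claw": 4},
    {"ax": 0,"ay": 0,"az": -7,"dx": 0,"dy": 0,"dz": 0,"claw": 4},
    {"ax": 0,"ay": 0,"az": -5,"dx": 0,"dy": 0,"dz": 0,"claw": 4},
    {"ax": 0,"ay": 0,"az": -2.6,"dx": 0,"dy": 0,"dz": 0,"claw": 4},
    {"ax": 0,"ay": 0,"az": 0,"dx": 0,"dy": 0,"dz": 0,"claw": 4},
  ],
)

```text
time_s: 9.8
tcp_pos: [0.509, 0.2034, 0.2335]
ee_rot: [[1.0, -0.0, -0.0], [-0.0, -1.0, -0.001], [-0.0, 0.001, -1.0]]
wrist_force: [-0.4, 1.3, -3.1]
gripper_width: 0.115
gripper_force: 30.0
```

```bash
python3 - <<'E'
from h import *
s,R=pose()
c=capture("top"); np.savez("top1.npz",**c); P=cloud(c)
m=(P[...,2]>.2)&(P[...,2]<.26)&(P[...,0]>.4)&(P[...,0]<.62)&(P[...,1]>.29)&(P[...,1]<.45); print("far rim z",np.median(P[m][:,2]),P[m].min(0),P[m].max(0))
E
```

```text
t 9.8 tcp [509.  203.4 233.5] yaw -0.01 z [-5.e-04 -5.e-04 -1.e+00] F [-0.4  1.3 -3.1] w 10.0 g 30.0 j [ 39.  15. -11.   0. -65.  51.]
far rim z 0.22887675614753022 [0.44384086 0.29092049 0.20032826] [0.57127132 0.39167393 0.24402746]
```

Emit:
play_rows(
  steps=[
    {"ax": 0,"ay": 0,"az": 0,"dx": 0,"dy": 0,"dz": 8,"claw": 4},
    {"ax": 0,"ay": 0,"az": 0,"dx": 0,"dy": 0,"dz": 15,"claw": 4},
    {"ax": 0,"ay": 0,"az": 0,"dx": 0,"dy": 0,"dz": 20,"claw": 4},
    {"ax": 0,"ay": 0,"az": 0,"dx": 0,"dy": 0,"dz": 20,"claw": 4},
    {"ax": 0,"ay": 0,"az": 0,"dx": 0,"dy": 0,"dz": 20,"claw": 4},
    {"ax": 0,"ay": 0,"az": 0,"dx": 0,"dy": 0,"dz": 20,"claw": 4},
    {"ax": 0,"ay": 0,"az": 0,"dx": 0,"dy": 0,"dz": 15,"claw": 4},
    {"ax": 0,"ay": 0,"az": 0,"dx": 0,"dy": 0,"dz": 12,"claw": 4},
    {"ax": 0,"ay": 0,"az": 0,"dx": 0,"dy": 0,"dz": 8,"claw": 4},
    {"ax": 0,"ay": 0,"az": 0,"dx": 0,"dy": 0,"dz": 5,"claw": 4},
    {"ax": 0,"ay": 0,"az": 0,"dx": 0,"dy": 0,"dz": 3,"claw": 4},
    {"ax": 0,"ay": 0,"az": 0,"dx": 0,"dy": 0,"dz": 2,"claw": 4},
    {"ax": 0,"ay": 0,"az": 0,"dx": 0,"dy": 0,"dz": 2,"claw": 4},
    {"ax": 0,"ay": 0,"az": 0,"dx": 0,"dy": 0,"dz": 2,"claw": 4},
    {"ax": 0,"ay": 0,"az": 0,"dx": 0,"dy": 0,"dz": 2,"claw": 4},
    {"ax": 0,"ay": 0,"az": 0,"dx": 0,"dy": 0,"dz": 0,"claw": 4},
  ],
)

```text
time_s: 11.45
tcp_pos: [0.5095, 0.204, 0.0794]
ee_rot: [[1.0, 0.0, -0.0], [0.0, -1.0, -0.0], [-0.0, 0.0, -1.0]]
wrist_force: [0.4, 0.6, -2.1]
gripper_width: 0.114
gripper_force: 30.0
```

Emit:
play_rows(
  steps=[
    {"ax": 0,"ay": 0,"az": 0,"dx": 0,"dy": 0,"dz": 1,"claw": 4},
    {"ax": 0,"ay": 0,"az": 0,"dx": 0,"dy": 0,"dz": 1,"claw": 4},
    {"ax": 0,"ay": 0,"az": 0,"dx": 0,"dy": 0,"dz": 1,"claw": 4},
    {"ax": 0,"ay": 0,"az": 0,"dx": 0,"dy": 0,"dz": 0,"claw": 4},
  ],
)

```text
time_s: 11.85
tcp_pos: [0.5095, 0.204, 0.0764]
ee_rot: [[1.0, 0.0, -0.0], [0.0, -1.0, -0.0], [-0.0, 0.0, -1.0]]
wrist_force: [0.3, 0.1, -2.1]
gripper_width: 0.114
gripper_force: 30.0
```

Emit:
play_rows(
  steps=[
    {"ax": 0,"ay": 0,"az": 0,"dx": 0,"dy": 0,"dz": 1,"claw": 4},
    {"ax": 0,"ay": 0,"az": 0,"dx": 0,"dy": 0,"dz": 1,"claw": 4},
    {"ax": 0,"ay": 0,"az": 0,"dx": 0,"dy": 0,"dz": 0.5,"claw": 4},
    {"ax": 0,"ay": 0,"az": 0,"dx": 0,"dy": 0,"dz": 0,"claw": 4},
  ],
)

```text
time_s: 12.25
tcp_pos: [0.5096, 0.2041, 0.0739]
ee_rot: [[1.0, 0.0, -0.0], [0.0, -1.0, -0.0], [-0.0, 0.0, -1.0]]
wrist_force: [-0.1, -0.3, -1.7]
gripper_width: 0.113
gripper_force: 30.0
```

Emit:
play_rows(
  steps=[
    {"ax": 0,"ay": 0,"az": 0,"dx": 0,"dy": 0,"dz": 0.5,"claw": 4},
    {"ax": 0,"ay": 0,"az": 0,"dx": 0,"dy": 0,"dz": 0.5,"claw": 4},
    {"ax": 0,"ay": 0,"az": 0,"dx": 0,"dy": 0,"dz": 0,"claw": 4},
  ],
)

```text
time_s: 12.55
tcp_pos: [0.5098, 0.2041, 0.0732]
ee_rot: [[1.0, 0.0, 0.0], [0.0, -1.0, 0.0], [0.0, -0.0, -1.0]]
wrist_force: [0.2, -0.7, -0.9]
gripper_width: 0.111
gripper_force: 30.0
```

Emit:
play_rows(
  steps=[
    {"ax": 0,"ay": 0,"az": 0,"dx": 0,"dy": 0,"dz": 0.5,"claw": 4},
    {"ax": 0,"ay": 0,"az": 0,"dx": 0,"dy": 0,"dz": 0.5,"claw": 4},
    {"ax": 0,"ay": 0,"az": 0,"dx": 0,"dy": 0,"dz": 0,"claw": 4},
  ],
)

```text
time_s: 12.85
tcp_pos: [0.5098, 0.2042, 0.073]
ee_rot: [[1.0, 0.001, 0.001], [0.001, -1.0, 0.0], [0.001, -0.0, -1.0]]
wrist_force: [-2.2, -0.6, 4.8]
gripper_width: 0.109
gripper_force: 30.0
```

Emit:
play_rows(
  steps=[
    {"ax": 0,"ay": 0,"az": 0,"dx": 0,"dy": 0,"dz": 0,"claw": 13},
    {"ax": 0,"ay": 0,"az": 0,"dx": 0,"dy": 0,"dz": 0,"claw": 18},
    {"ax": 0,"ay": 0,"az": 0,"dx": 0,"dy": 0,"dz": 0,"claw": 26},
    {"ax": 0,"ay": 0,"az": 0,"dx": 0,"dy": 0,"dz": 0,"claw": 34},
    {"ax": 0,"ay": 0,"az": 0,"dx": 0,"dy": 0,"dz": 0,"claw": 40},
    {"ax": 0,"ay": 0,"az": 0,"dx": 0,"dy": 0,"dz": 0,"claw": 40},
    {"ax": 0,"ay": 0,"az": 0,"dx": 0,"dy": 0,"dz": -6,"claw": 40},
    {"ax": 0,"ay": 0,"az": 0,"dx": 0,"dy": 0,"dz": -10,"claw": 40},
    {"ax": 0,"ay": 0,"az": 0,"dx": 0,"dy": 0,"dz": -20,"claw": 40},
    {"ax": 0,"ay": 0,"az": 0,"dx": 0,"dy": 0,"dz": -30,"claw": 40},
    {"ax": 0,"ay": 0,"az": 0,"dx": 0,"dy": 0,"dz": -40,"claw": 40},
    {"ax": 0,"ay": 0,"az": 0,"dx": 0,"dy": 0,"dz": -40,"claw": 40},
    {"ax": 0,"ay": 0,"az": 0,"dx": 0,"dy": 0,"dz": 0,"claw": 40},
  ],
)

```text
time_s: 14.15
tcp_pos: [0.5129, 0.2058, 0.2258]
ee_rot: [[1.0, 0.002, 0.013], [0.001, -1.0, 0.007], [0.013, -0.007, -1.0]]
wrist_force: [-0.2, 0.6, -0.4]
gripper_width: 0.457
gripper_force: 0.0
```

```bash
python3 - <<'E'
from h import *
s,R=pose()
c=capture("top"); np.savez("top2.npz",**c); P=cloud(c);w=capture("wrist"); np.savez("w3.npz",**w)
cv2.imwrite("pics/put.png",np.hstack([cv2.resize(c["frame"][150:310,200:430],(575,400)),cv2.resize(w["frame"],(224,400))]))
m=(P[...,2]>.065)&(P[...,2]<.09)&(P[...,0]>.42)&(P[...,0]<.62)&(P[...,1]>.15)&(P[...,1]<.45)
m=m.astype(np.uint8);k,l,st,_=cv2.connectedComponentsWithStats(m);i=1+np.argmax(st[1:,4]);v,u=np.where(l==i)
q=plane(c,np.c_[u,v],.078)[:,:2]*1000; r=cv2.minAreaRect(q.astype(np.float32)); print(st[i],r,np.median(P[l==i][:,2]))
E
```

```text
t 14.15 tcp [512.9 205.8 225.8] yaw 0.09 z [ 0.013   0.0073 -0.9999] F [-0.2  0.6 -0.4] w 39.7 g 0.0 j [ 39.  15. -11.   0. -63.  51.]
[219 252  50  20 170] ((452.7964172363281, 262.858642578125), (48.58271789550781, 145.54946899414062), 21.856796264648438) 0.07796743614908375
```

View pics/put.png

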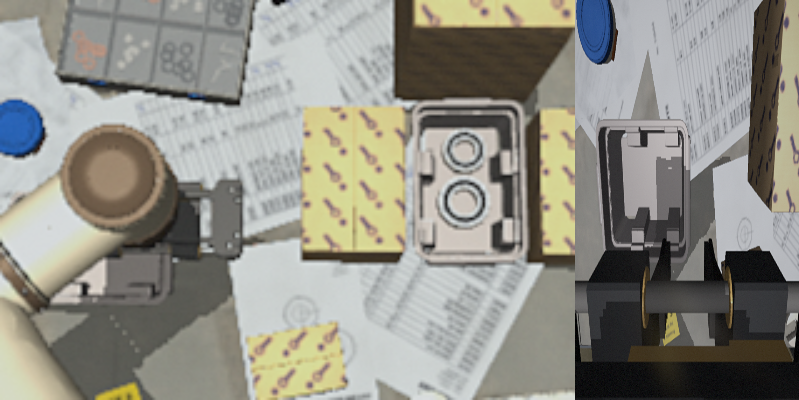

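The tote stands released on the worktop, with the wide end nearest the bay. The lower tote and both bearings are in place. Next I measure both totes.

```bash
cat >> h.py <<'E'
def rim(c,zr,box,excl=None,tol=.010,smax=60):
    P=cloud(c); S=cv2.cvtColor(c["frame"],cv2.COLOR_BGR2HSV)[...,1]; x0,x1,y0,y1=box
    m=(abs(P[...,2]-zr)<tol)&(P[...,0]>x0)&(P[...,0]<x1)&(P[...,1]>y0)&(P[...,1]<y1)&(S<smax)
    m=cv2.morphologyEx(m.astype(np.uint8),cv2.MORPH_CLOSE,np.ones((3,3)))
    k,l,st,_=cv2.connectedComponentsWithStats(m); i=1+np.argmax(st[1:,4]); v,u=np.where(l==i)
    q=plane(c,np.c_[u,v],zr)[:,:2]*1000; r=cv2.minAreaRect(q.astype(np.float32))
    print("rim px",st[i].tolist(),"centre",np.round(r[0],1),"size",np.round(r[1],1),"ang",round(r[2],2),"z",round(float(np.median(P[l==i][:,2])),4)); return q
def side(q,ax,s,lo,hi,n=20):
    # outer edge line on side s (+1/-1) of axis ax, sampled along other axis
    o=1-ax; b=np.linspace(lo,hi,n+1); e=[]
    for a,z in zip(b[:-1],b[1:]):
        w=q[(q[:,o]>=a)&(q[:,o]<z)]
        if len(w): e.append(((a+z)/2,w[:,ax].max() if s>0 else w[:,ax].min()))
    e=np.array(e); f=np.polyfit(e[:,0],e[:,1],1); res=abs(np.polyval(f,e[:,0])-e[:,1]); k=res<2.5; f=np.polyfit(e[k,0],e[k,1],1)
    print("ax",ax,"side",s,"slope deg",round(np.degrees(np.arctan(f[0])),2),"at mid",round(np.polyval(f,(lo+hi)/2),1),"n",k.sum())
E
python3 - <<'E'
from h import *
w=dict(np.load("w3.npz")); q=rim(w,.078,(.42,.60,.16,.42))
side(q,0,1,235,365);side(q,0,-1,260,365);side(q,1,1,480,540);side(q,1,-1,480,540)
t=dict(np.load("top2.npz")); q=rim(t,.078,(.48,.72,-.215,-.055))
side(q,0,-1,-165,-105);side(q,0,1,-165,-105);side(q,1,-1,530,650);side(q,1,1,530,650)
E
```

```text
rim px [59, 143, 272, 173, 7788] centre [510.  294.6] size [190.4 127.2] ang 89.92 z 0.0777
ax 0 side 1 slope deg -0.05 at mid 573.4 n 20
ax 0 side -1 slope deg -0.05 at mid 567.4 n 20
ax 1 side 1 slope deg -0.26 at mid 389.5 n 20
ax 1 side -1 slope deg 0.35 at mid 199.8 n 20
rim px [364, 189, 47, 67, 588] centre [ 593.3 -134.6] size [190.7 128. ] ang 1.5 z 0.0766
ax 0 side -1 slope deg -1.11 at mid 498.3 n 20
ax 0 side 1 slope deg -1.09 at mid 685.9 n 16
ax 1 side -1 slope deg 1.18 at mid -197.4 n 20
ax 1 side 1 slope deg 0.41 at mid -72.1 n 20
```

Emit:
play_rows(
  steps=[
    {"ax": 0,"ay": 0,"az": 8,"dx": 0,"dy": 0,"dz": 0,"claw": 40},
    {"ax": 0,"ay": 0,"az": 8,"dx": 0,"dy": 0,"dz": 0,"claw": 40},
    {"ax": 0,"ay": 0,"az": 8,"dx": 0,"dy": 0,"dz": 0,"claw": 40},
    {"ax": 0,"ay": 0,"az": 8,"dx": 0,"dy": 0,"dz": 0,"claw": 40},
    {"ax": 0,"ay": 0,"az": 8,"dx": 0,"dy": 0,"dz": 0,"claw": 40},
    {"ax": 0,"ay": 0,"az": 8,"dx": 0,"dy": 0,"dz": 0,"claw": 40},
    {"ax": 0,"ay": 0,"az": 8,"dx": 0,"dy": 0,"dz": 0,"claw": 40},
    {"ax": 0,"ay": 0,"az": 8,"dx": 0,"dy": 0,"dz": 0,"claw": 40},
    {"ax": 0,"ay": 0,"az": 8,"dx": 0,"dy": 0,"dz": 0,"claw": 40},
    {"ax": 0,"ay": 0,"az": 8,"dx": 0,"dy": 0,"dz": 0,"claw": 40},
    {"ax": 0,"ay": 0,"az": 8,"dx": 0,"dy": 0,"dz": 0,"claw": 40},
    {"ax": 0,"ay": 0,"az": 8,"dx": 0,"dy": 0,"dz": 0,"claw": 40},
    {"ax": 0,"ay": 0,"az": 8,"dx": 0,"dy": 0,"dz": 0,"claw": 40},
    {"ax": 0,"ay": 0,"az": 8,"dx": 0,"dy": 0,"dz": 0,"claw": 40},
    {"ax": 0,"ay": 0,"az": 8,"dx": 0,"dy": 0,"dz": 0,"claw": 40},
    {"ax": 0,"ay": 0,"az": 8,"dx": 0,"dy": 0,"dz": 0,"claw": 40},
    {"ax": 0,"ay": 0,"az": 8,"dx": 0,"dy": 0,"dz": 0,"claw": 40},
    {"ax": 0,"ay": 0,"az": 8,"dx": 0,"dy": 0,"dz": 0,"claw": 40},
    {"ax": 0,"ay": 0,"az": 8,"dx": 0,"dy": 0,"dz": 0,"claw": 40},
    {"ax": 0,"ay": 0,"az": 8,"dx": 0,"dy": 0,"dz": 0,"claw": 40},
  ],
)

```text
time_s: 16.25
tcp_pos: [0.5089, 0.2036, 0.2167]
ee_rot: [[-0.942, -0.337, -0.003], [-0.337, 0.942, -0.002], [0.003, -0.001, -1.0]]
wrist_force: [0.5, -0.4, 0.1]
gripper_width: 0.46
gripper_force: 0.0
```

Emit:
play_rows(
  steps=[
    {"ax": 0,"ay": 0,"az": 8,"dx": 0,"dy": 0,"dz": 0,"claw": 40},
    {"ax": 0,"ay": 0,"az": 8,"dx": 0,"dy": 0,"dz": 0,"claw": 40},
    {"ax": 0,"ay": 0,"az": 4,"dx": 0,"dy": 0,"dz": 0,"claw": 40},
    {"ax": 0,"ay": 0,"az": 0,"dx": 0,"dy": 25,"dz": 0,"claw": 40},
    {"ax": 0,"ay": 0,"az": 0,"dx": 0,"dy": 35,"dz": 0,"claw": 40},
    {"ax": 0,"ay": 0,"az": 0,"dx": 0,"dy": 35,"dz": 0,"claw": 40},
    {"ax": 0,"ay": 0,"az": 0,"dx": 0,"dy": 35,"dz": 0,"claw": 40},
    {"ax": 0,"ay": 0,"az": 0,"dx": 0,"dy": 35,"dz": 0,"claw": 40},
    {"ax": 0,"ay": 0,"az": 0,"dx": 0,"dy": 16,"dz": 0,"claw": 40},
    {"ax": 0,"ay": 0,"az": 0,"dx": 0,"dy": 0,"dz": 0,"claw": 40},
    {"ax": 0,"ay": 0,"az": 0,"dx": 0,"dy": 0,"dz": 0,"claw": 40},
  ],
)

```text
time_s: 17.35
tcp_pos: [0.5091, 0.3843, 0.217]
ee_rot: [[-1.0, -0.0, -0.002], [-0.0, 1.0, -0.002], [0.002, -0.002, -1.0]]
wrist_force: [-0.5, -0.6, -0.1]
gripper_width: 0.462
gripper_force: 0.0
```

```bash
python3 - <<'E'
from h import *
s,R=pose()
w=capture("wrist"); np.savez("w4.npz",**w); q=rim(w,.078,(.42,.60,.16,.42))
side(q,0,1,235,345);side(q,0,-1,235,345);side(q,1,1,480,540);side(q,1,-1,480,540)
E
```

```text
t 17.35 tcp [509.1 384.3 217. ] yaw -179.98 z [-0.0018 -0.0019 -1.    ] F [-0.5 -0.6 -0.1] w 40.2 g 0.0 j [  52.   24.    1.   -0.  -67. -142.]
rim px [49, 143, 282, 176, 7957] centre [509.3 295.9] size [127.3 190.4] ang 0.02 z 0.0778
ax 0 side 1 slope deg -0.03 at mid 451.5 n 20
ax 0 side -1 slope deg -0.02 at mid 445.6 n 20
ax 1 side 1 slope deg 0.15 at mid 391.0 n 19
ax 1 side -1 slope deg 0.09 at mid 200.9 n 20
```

Emit:
play_rows(
  steps=[
    {"ax": 0,"ay": 0,"az": 0,"dx": 0,"dy": 2,"dz": 20,"claw": 40},
    {"ax": 0,"ay": 0,"az": 0,"dx": 0,"dy": 0,"dz": 25,"claw": 40},
    {"ax": 0,"ay": 0,"az": 0,"dx": 0,"dy": 0,"dz": 25,"claw": 40},
    {"ax": 0,"ay": 0,"az": 0,"dx": 0,"dy": 0,"dz": 25,"claw": 40},
    {"ax": 0,"ay": 0,"az": 0,"dx": 0,"dy": 0,"dz": 20,"claw": 40},
    {"ax": 0,"ay": 0,"az": 0,"dx": 0,"dy": 0,"dz": 12,"claw": 40},
    {"ax": 0,"ay": 0,"az": 0,"dx": 0,"dy": 0,"dz": 10,"claw": 40},
    {"ax": 0,"ay": 0,"az": 0,"dx": 0,"dy": 0,"dz": 8,"claw": 40},
    {"ax": 0,"ay": 0,"az": 0,"dx": 0,"dy": 0,"dz": 0,"claw": 24},
    {"ax": 0,"ay": 0,"az": 0,"dx": 0,"dy": 0,"dz": 0,"claw": 20},
    {"ax": 0,"ay": 0,"az": 0,"dx": 0,"dy": 0,"dz": 0,"claw": 16},
    {"ax": 0,"ay": 0,"az": 0,"dx": 0,"dy": 0,"dz": 0,"claw": 12},
    {"ax": 0,"ay": 0,"az": 0,"dx": 0,"dy": 0,"dz": 0,"claw": 4},
    {"ax": 0,"ay": 0,"az": 0,"dx": 0,"dy": 0,"dz": 0,"claw": 4},
    {"ax": 0,"ay": 0,"az": 0,"dx": 0,"dy": 0,"dz": 0,"claw": 4},
    {"ax": 0,"ay": 0,"az": 0,"dx": 0,"dy": 0,"dz": 0,"claw": 4},
  ],
)

```text
time_s: 19.0
tcp_pos: [0.5097, 0.3871, 0.0735]
ee_rot: [[-1.0, -0.0, 0.0], [-0.0, 1.0, 0.0], [-0.0, 0.0, -1.0]]
wrist_force: [-0.7, -0.5, 3.5]
gripper_width: 0.114
gripper_force: 30.0
```

Emit:
play_rows(
  steps=[
    {"ax": 0,"ay": 0,"az": 0,"dx": 0,"dy": 0,"dz": -4,"claw": 4},
    {"ax": 0,"ay": 0,"az": 0,"dx": 0,"dy": 0,"dz": -8,"claw": 4},
    {"ax": 0,"ay": 0,"az": 0,"dx": 0,"dy": 0,"dz": -15,"claw": 4},
    {"ax": 0,"ay": 0,"az": 0,"dx": 0,"dy": 0,"dz": -20,"claw": 4},
    {"ax": 0,"ay": 0,"az": 0,"dx": 0,"dy": 0,"dz": -20,"claw": 4},
    {"ax": 0,"ay": 0,"az": 0,"dx": 0,"dy": 0,"dz": -20,"claw": 4},
    {"ax": 0,"ay": 0,"az": 0,"dx": 0,"dy": 0,"dz": -20,"claw": 4},
    {"ax": 0,"ay": 0,"az": 0,"dx": 0,"dy": 0,"dz": -20,"claw": 4},
    {"ax": 0,"ay": 0,"az": 0,"dx": 0,"dy": 0,"dz": -20,"claw": 4},
    {"ax": 0,"ay": 0,"az": 0,"dx": 0,"dy": 0,"dz": -15,"claw": 4},
    {"ax": 0,"ay": 0,"az": 0,"dx": 0,"dy": 0,"dz": -8,"claw": 4},
    {"ax": 0,"ay": 0,"az": 0,"dx": 0,"dy": 0,"dz": 0,"claw": 4},
    {"ax": 0,"ay": 0,"az": 0,"dx": 0,"dy": 0,"dz": 0,"claw": 4},
  ],
)

```text
time_s: 20.3
tcp_pos: [0.5091, 0.3869, 0.2421]
ee_rot: [[-1.0, -0.0, -0.001], [-0.0, 1.0, -0.001], [0.001, -0.001, -1.0]]
wrist_force: [-0.3, -0.4, -2.7]
gripper_width: 0.113
gripper_force: 30.0
```

```bash
python3 - <<'E'
from h import *
s,R=pose()
w=capture("wrist"); np.savez("w5.npz",**w); z=s["tcp_pos"][2]; q=rim(w,z+.006,(.40,.62,.14,.42),tol=.02)
P=cloud(w)
for a,b in((.195,.215),(.22,.26),(.28,.32),(.33,.36)):
  for x0,x1 in((.440,.452),(.565,.578)):
    m=(P[...,1]>a)&(P[...,1]<b)&(P[...,0]>x0)&(P[...,0]<x1)&(P[...,2]>.15); print((a,b),x0,m.sum(),np.round(np.percentile(P[m][:,2]*1000,[50,90]),1) if m.sum() else "")
c=capture("top"); np.savez("top3.npz",**c); q=rim(c,.078,(.48,.72,-.215,-.055))
E
```

```text
t 20.3 tcp [509.1 386.9 242.1] yaw -180.0 z [-1.4e-03 -6.0e-04 -1.0e+00] F [-0.3 -0.4 -2.7] w 9.8 g 30.0 j [  52.   23.    3.   -0.  -70. -142.]
rim px [0, 161, 363, 176, 12138] centre [461. 350.] size [135.4  55.9] ang 58.48 z 0.2464
(0.195, 0.215) 0.44 0 
(0.195, 0.215) 0.565 0 
(0.22, 0.26) 0.44 0 
(0.22, 0.26) 0.565 336 [226.3 231.5]
(0.28, 0.32) 0.44 2109 [246.3 247.1]
(0.28, 0.32) 0.565 7 [221.1 221.2]
(0.33, 0.36) 0.44 1583 [246.5 247.3]
(0.33, 0.36) 0.565 0 
rim px [364, 189, 47, 67, 584] centre [ 593.3 -134.6] size [190.7 128. ] ang 1.5 z 0.0767
```

The tote is held level by its narrow end: the rim reads z=246.3–246.5 mm along its side, 4.4 above the TCP. I'm carrying it towards the bay, turning on the way.

Emit:
play_rows(
  steps=[
    {"ax": 0,"ay": 0,"az": 0,"dx": 0,"dy": -10,"dz": 0,"claw": 4},
    {"ax": 0,"ay": 0,"az": 0,"dx": 3,"dy": -20,"dz": 0,"claw": 4},
    {"ax": 0,"ay": 0,"az": 0,"dx": 3,"dy": -25,"dz": 0,"claw": 4},
    {"ax": 0,"ay": 0,"az": 0,"dx": 3,"dy": -25,"dz": 0,"claw": 4},
    {"ax": 0,"ay": 0,"az": 0,"dx": 3,"dy": -25,"dz": 0,"claw": 4},
    {"ax": 0,"ay": 0,"az": 0,"dx": 3,"dy": -25,"dz": 0,"claw": 4},
    {"ax": 0,"ay": 0,"az": 0,"dx": 0,"dy": -25,"dz": 0,"claw": 4},
    {"ax": 0,"ay": 0,"az": 0,"dx": 0,"dy": -25,"dz": 0,"claw": 4},
    {"ax": 0,"ay": 0,"az": 0,"dx": 0,"dy": -25,"dz": 0,"claw": 4},
    {"ax": 0,"ay": 0,"az": 0,"dx": 0,"dy": -20,"dz": 0,"claw": 4},
    {"ax": 0,"ay": 0,"az": 0,"dx": 0,"dy": -15,"dz": 0,"claw": 4},
    {"ax": 0,"ay": 0,"az": 0,"dx": 0,"dy": 0,"dz": 0,"claw": 4},
  ],
)

```text
time_s: 21.6
tcp_pos: [0.4942, 0.1452, 0.2429]
ee_rot: [[-1.0, 0.002, -0.001], [0.002, 1.0, -0.0], [0.001, -0.0, -1.0]]
wrist_force: [0.3, 0.3, -2.0]
gripper_width: 0.112
gripper_force: 30.0
```

Emit:
play_rows(
  steps=[
    {"ax": 0,"ay": 0,"az": -4,"dx": 0,"dy": 0,"dz": 0,"claw": 4},
    {"ax": 0,"ay": 0,"az": -7,"dx": 0,"dy": 0,"dz": 0,"claw": 4},
    {"ax": 0,"ay": 0,"az": -7,"dx": 0,"dy": 0,"dz": 0,"claw": 4},
    {"ax": 0,"ay": 0,"az": -7,"dx": 0,"dy": 0,"dz": 0,"claw": 4},
    {"ax": 0,"ay": 0,"az": -7,"dx": 0,"dy": 0,"dz": 0,"claw": 4},
    {"ax": 0,"ay": 0,"az": -7,"dx": 0,"dy": 0,"dz": 0,"claw": 4},
    {"ax": 0,"ay": 0,"az": -7,"dx": 0,"dy": 0,"dz": 0,"claw": 4},
    {"ax": 0,"ay": 0,"az": -7,"dx": 0,"dy": 0,"dz": 0,"claw": 4},
    {"ax": 0,"ay": 0,"az": -7,"dx": 0,"dy": 0,"dz": 0,"claw": 4},
    {"ax": 0,"ay": 0,"az": -7,"dx": 0,"dy": 0,"dz": 0,"claw": 4},
    {"ax": 0,"ay": 0,"az": -7,"dx": 0,"dy": 0,"dz": 0,"claw": 4},
    {"ax": 0,"ay": 0,"az": -7,"dx": 0,"dy": 0,"dz": 0,"claw": 4},
    {"ax": 0,"ay": 0,"az": -6,"dx": 0,"dy": 0,"dz": 0,"claw": 4},
    {"ax": 0,"ay": 0,"az": -4.5,"dx": 0,"dy": 0,"dz": 0,"claw": 4},
    {"ax": 0,"ay": 0,"az": 0,"dx": 0,"dy": 0,"dz": 0,"claw": 4},
  ],
)

```text
time_s: 23.1
tcp_pos: [0.4944, 0.1475, 0.2427]
ee_rot: [[0.027, -1.0, -0.001], [-1.0, -0.027, -0.001], [0.001, 0.001, -1.0]]
wrist_force: [-0.2, 0.5, -0.9]
gripper_width: 0.115
gripper_force: 30.0
```

```bash
python3 - <<'E'
from h import *
s,R=pose()
T=np.array([.505,-.1383,s["tcp_pos"][2]]); print(R.T@(T-s["tcp_pos"])*1000)
c=capture("top"); np.savez("top4.npz",**c); P=cloud(c); q=rim(c,.247,(.44,.75,.05,.25),tol=.012); q=rim(c,.078,(.48,.72,-.215,-.055))
E
```

```text
t 23.1 tcp [494.4 147.5 242.7] yaw -88.45 z [-1.e-03 -6.e-04 -1.e+00] F [-0.2  0.5 -0.9] w 10.0 g 30.0 j [ 35.  11. -14.  -0. -65. -33.]
[ 2.85938716e+02 -2.86555544e+00  1.67532387e-01]
rim px [258, 177, 50, 72, 493] centre [583.9 152.3] size [184.8 126.2] ang 1.27 z 0.2451
rim px [364, 189, 47, 67, 572] centre [ 593.3 -134.6] size [190.8 127.9] ang 1.52 z 0.0769
```

Emit:
play_rows(
  steps=[
    {"ax": 0,"ay": 0,"az": 0,"dx": 10,"dy": 0,"dz": 0,"claw": 4},
    {"ax": 0,"ay": 0,"az": 0,"dx": 20,"dy": 0,"dz": 0,"claw": 4},
    {"ax": 0,"ay": 0,"az": 0,"dx": 25,"dy": 0,"dz": 0,"claw": 4},
    {"ax": 0,"ay": 0,"az": 0,"dx": 25,"dy": 0,"dz": 0,"claw": 4},
    {"ax": 0,"ay": 0,"az": 0,"dx": 25,"dy": 0,"dz": 0,"claw": 4},
    {"ax": 0,"ay": 0,"az": 0,"dx": 25,"dy": 0,"dz": 0,"claw": 4},
    {"ax": 0,"ay": 0,"az": 0,"dx": 25,"dy": 0,"dz": 0,"claw": 4},
    {"ax": 0,"ay": 0,"az": 0,"dx": 25,"dy": 0,"dz": 0,"claw": 4},
    {"ax": 0,"ay": 0,"az": 0,"dx": 25,"dy": 0,"dz": 0,"claw": 4},
    {"ax": 0,"ay": 0,"az": 0,"dx": 25,"dy": 0,"dz": 0,"claw": 4},
    {"ax": 0,"ay": 0,"az": 0,"dx": 25,"dy": -1,"dz": 0,"claw": 4},
    {"ax": 0,"ay": 0,"az": 0,"dx": 20,"dy": -1,"dz": 0,"claw": 4},
    {"ax": 0,"ay": 0,"az": 0,"dx": 11,"dy": 0,"dz": 0,"claw": 4},
    {"ax": 0,"ay": 0,"az": 0,"dx": 0,"dy": 0,"dz": 0,"claw": 4},
    {"ax": 0,"ay": 0,"az": 0,"dx": 0,"dy": 0,"dz": 0,"claw": 4},
  ],
)

```text
time_s: 24.65
tcp_pos: [0.504, -0.1386, 0.2429]
ee_rot: [[0.026, -1.0, -0.0], [-1.0, -0.026, 0.0], [-0.0, 0.0, -1.0]]
wrist_force: [0.5, -0.2, -2.3]
gripper_width: 0.111
gripper_force: 30.0
```

```bash
python3 - <<'E'
from h import *
s,R=pose()
c=capture("top"); np.savez("top5.npz",**c); q=rim(c,.247,(.46,.72,-.23,-.04),tol=.014)
side(q,0,-1,-165,-105);side(q,0,1,-165,-105);side(q,1,-1,530,650);side(q,1,1,530,650)
w=capture("wrist"); cv2.imwrite("pics/hover.png",np.hstack([w["frame"][:,:500],cv2.resize(c["frame"][170:275,340:440],(300,480))]))
E
```

```text
t 24.65 tcp [ 504.  -138.6  242.9] yaw -88.52 z [-4.e-04  3.e-04 -1.e+00] F [ 0.5 -0.2 -2.3] w 9.7 g 30.0 j [  2.  12. -13.  -0. -65.  -1.]
rim px [369, 175, 51, 35, 406] centre [ 643.9 -132. ] size [ 88.7 127.9] ang 3.11 z 0.2445
ax 0 side -1 slope deg -1.04 at mid 676.1 n 20
ax 0 side 1 slope deg -1.04 at mid 686.7 n 20Traceback (most recent call last):
  File "<stdin>", line 4, in <module>
  File "h.py", line 26, in side
    e=np.array(e); f=np.polyfit(e[:,0],e[:,1],1); res=abs(np.polyval(f,e[:,0])-e[:,1]); k=res<2.5; f=np.polyfit(e[k,0],e[k,1],1)
                                                                                                     ~~~~~~~~~~^^^^^^^^^^^^^^^^^
    raise TypeError("expected non-empty vector for x")
TypeError: expected non-empty vector for x
```

```bash
python3 - <<'E'
from h import *
for n,z,t in(("top4.npz",.078,.012),("top5.npz",.247,.014)):
    q=rim(dict(np.load(n)),z,(.46,.72,-.23,-.04),tol=t)
    for a in(610,620,630,640,650,660):
        k=q[(q[:,0]>a)&(q[:,0]<a+10)]
        if len(k): print(a,np.round([k[:,1].min(),k[:,1].max(),(k[:,1].min()+k[:,1].max())/2],1))
w=capture("wrist"); c=dict(np.load("top5.npz")); cv2.imwrite("pics/hover.png",np.hstack([w["frame"][:,:500],cv2.resize(c["frame"][170:275,340:440],(300,480))]))
E
```

```text
rim px [364, 189, 47, 67, 595] centre [ 593.3 -134.6] size [190.7 128. ] ang 1.5 z 0.0767
610 [-197.3  -71.9 -134.6]
620 [-197.3  -71.8 -134.6]
630 [-197.3  -71.7 -134.5]
640 [-197.4  -71.6 -134.5]
650 [-194.6  -71.6 -133.1]
660 [-194.6  -68.7 -131.6]
rim px [369, 175, 51, 35, 406] centre [ 643.9 -132. ] size [ 88.7 127.9] ang 3.11 z 0.2445
610 [-196.6  -71.4 -134. ]
620 [-196.7  -71.3 -134. ]
630 [-196.7  -68.7 -132.7]
640 [-194.3  -68.6 -131.4]
650 [-194.3  -68.6 -131.5]
660 [-194.4  -68.5 -131.5]
```

View pics/hover.png

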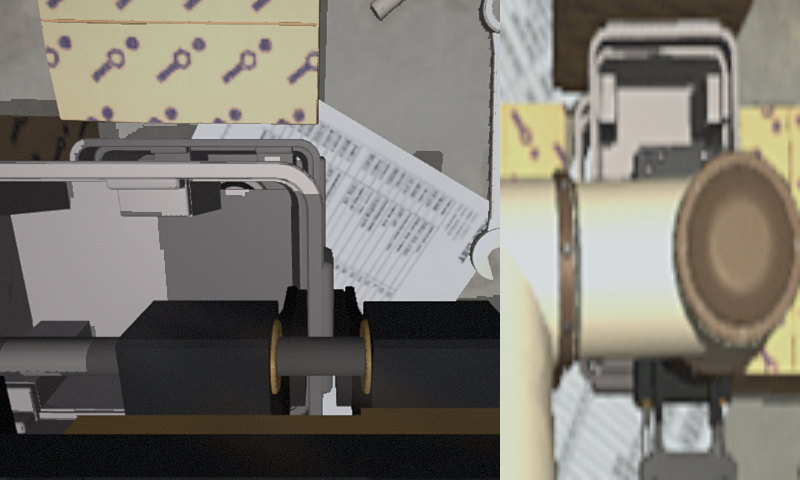

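The held tote sits squarely over the lower one. The wrist view also shows the lower rim's right side (row ~143) and near end (col ~322), so I'll compare the two in this one camera.

```bash
python3 - <<'E'
from h import *
w=capture("wrist"); P=cloud(w)
for z in(.078,.2473):
    q=rim(w,z,(.46,.66,-.215,-.09),tol=.012)
    for a in range(520,620,20):
        k=q[(q[:,0]>a)&(q[:,0]<a+10)]
        if len(k): print(a,"ymin",round(k[:,1].min(),1),end=" ")
    for b in(-180,-170,-160,-150,-140):
        k=q[(q[:,1]>b)&(q[:,1]<b+5)]
        if len(k): print(b,"xmin",round(k[:,0].min(),1),end=" ")
    print()
E
```

```text
rim px [105, 138, 222, 109, 2491] centre [ 567.1 -187.9] size [ 66.6 178.2] ang 65.91 z 0.0779
520 ymin -202.2 540 ymin -201.6 560 ymin -201.1 580 ymin -200.5 600 ymin -200.0 -180 xmin 500.2 -170 xmin 500.6 -160 xmin 500.3 -150 xmin 500.0 -140 xmin 499.6 
rim px [0, 161, 363, 176, 10401] centre [ 543.  -184.9] size [ 54.1 135.6] ang 61.55 z 0.2473
520 ymin -200.8 540 ymin -200.3 560 ymin -199.7 580 ymin -199.2 600 ymin -198.7 -180 xmin 503.5 -170 xmin 499.6 -160 xmin 499.2 -150 xmin 488.0 -140 xmin 497.5
```

Emit:
play_rows(
  steps=[
    {"ax": 0,"ay": 0,"az": 0,"dx": 1,"dy": -1,"dz": 8,"claw": 4},
    {"ax": 0,"ay": 0,"az": 0,"dx": 0,"dy": 0,"dz": 14,"claw": 4},
    {"ax": 0,"ay": 0,"az": 0,"dx": 0,"dy": 0,"dz": 15,"claw": 4},
    {"ax": 0,"ay": 0,"az": 0,"dx": 0,"dy": 0,"dz": 15,"claw": 4},
    {"ax": 0,"ay": 0,"az": 0,"dx": 0,"dy": 0,"dz": 15,"claw": 4},
    {"ax": 0,"ay": 0,"az": 0,"dx": 0,"dy": 0,"dz": 10,"claw": 4},
    {"ax": 0,"ay": 0,"az": 0,"dx": 0,"dy": 0,"dz": 7,"claw": 4},
    {"ax": 0,"ay": 0,"az": 0,"dx": 0,"dy": 0,"dz": 5,"claw": 4},
    {"ax": 0,"ay": 0,"az": 0,"dx": 0,"dy": 0,"dz": 4,"claw": 4},
    {"ax": 0,"ay": 0,"az": 0,"dx": 0,"dy": 0,"dz": 4,"claw": 4},
    {"ax": 0,"ay": 0,"az": 0,"dx": 0,"dy": 0,"dz": 3,"claw": 4},
    {"ax": 0,"ay": 0,"az": 0,"dx": 0,"dy": 0,"dz": 2,"claw": 4},
    {"ax": 0,"ay": 0,"az": 0,"dx": 0,"dy": 0,"dz": 1,"claw": 4},
    {"ax": 0,"ay": 0,"az": 0,"dx": 0,"dy": 0,"dz": 0,"claw": 4},
  ],
)

```text
time_s: 26.2
tcp_pos: [0.5052, -0.1397, 0.1401]
ee_rot: [[0.026, -1.0, 0.0], [-1.0, -0.026, -0.0], [0.0, -0.0, -1.0]]
wrist_force: [0.9, -0.2, -0.7]
gripper_width: 0.111
gripper_force: 30.0
```

Emit:
play_rows(
  steps=[
    {"ax": 0,"ay": 0,"az": 0,"dx": 0,"dy": 0,"dz": 1,"claw": 4},
    {"ax": 0,"ay": 0,"az": 0,"dx": 0,"dy": 0,"dz": 1,"claw": 4},
    {"ax": 0,"ay": 0,"az": 0,"dx": 0,"dy": 0,"dz": 1,"claw": 4},
    {"ax": 0,"ay": 0,"az": 0,"dx": 0,"dy": 0,"dz": 0,"claw": 4},
  ],
)

```text
time_s: 26.6
tcp_pos: [0.5051, -0.1397, 0.1369]
ee_rot: [[0.026, -1.0, -0.0], [-1.0, -0.026, 0.0], [-0.0, 0.0, -1.0]]
wrist_force: [-0.2, -0.3, -1.7]
gripper_width: 0.113
gripper_force: 30.0
```

Contact on a step would come at about 0.1375. It's already below that with no contact, so I'm carrying on down.

Emit:
play_rows(
  steps=[
    {"ax": 0,"ay": 0,"az": 0,"dx": 0,"dy": 0,"dz": 1,"claw": 4},
    {"ax": 0,"ay": 0,"az": 0,"dx": 0,"dy": 0,"dz": 1,"claw": 4},
    {"ax": 0,"ay": 0,"az": 0,"dx": 0,"dy": 0,"dz": 1,"claw": 4},
    {"ax": 0,"ay": 0,"az": 0,"dx": 0,"dy": 0,"dz": 1,"claw": 4},
    {"ax": 0,"ay": 0,"az": 0,"dx": 0,"dy": 0,"dz": 1,"claw": 4},
    {"ax": 0,"ay": 0,"az": 0,"dx": 0,"dy": 0,"dz": 0,"claw": 4},
  ],
)

```text
time_s: 27.2
tcp_pos: [0.5051, -0.1397, 0.1319]
ee_rot: [[0.026, -1.0, -0.0], [-1.0, -0.026, 0.0], [-0.0, 0.0, -1.0]]
wrist_force: [0.4, 0.6, -1.2]
gripper_width: 0.113
gripper_force: 30.0
```

Emit:
play_rows(
  steps=[
    {"ax": 0,"ay": 0,"az": 0,"dx": 0,"dy": 0,"dz": 0.5,"claw": 4},
    {"ax": 0,"ay": 0,"az": 0,"dx": 0,"dy": 0,"dz": 0.5,"claw": 4},
    {"ax": 0,"ay": 0,"az": 0,"dx": 0,"dy": 0,"dz": 0.5,"claw": 4},
    {"ax": 0,"ay": 0,"az": 0,"dx": 0,"dy": 0,"dz": 0,"claw": 4},
  ],
)

```text
time_s: 27.6
tcp_pos: [0.5052, -0.1397, 0.1305]
ee_rot: [[0.027, -1.0, -0.0], [-1.0, -0.027, 0.0], [-0.0, 0.0, -1.0]]
wrist_force: [-0.6, 0.1, -1.9]
gripper_width: 0.113
gripper_force: 30.0
```

Emit:
play_rows(
  steps=[
    {"ax": 0,"ay": 0,"az": 0,"dx": 0,"dy": 0,"dz": 0.5,"claw": 4},
    {"ax": 0,"ay": 0,"az": 0,"dx": 0,"dy": 0,"dz": 0.5,"claw": 4},
    {"ax": 0,"ay": 0,"az": 0,"dx": 0,"dy": 0,"dz": 0,"claw": 4},
  ],
)

```text
time_s: 27.9
tcp_pos: [0.5053, -0.1397, 0.1297]
ee_rot: [[0.027, -1.0, 0.0], [-1.0, -0.027, -0.0], [0.0, -0.0, -1.0]]
wrist_force: [-0.0, -0.2, -0.5]
gripper_width: 0.111
gripper_force: 30.0
```

Emit:
play_rows(
  steps=[
    {"ax": 0,"ay": 0,"az": 0,"dx": 0,"dy": 0,"dz": 0.5,"claw": 4},
    {"ax": 0,"ay": 0,"az": 0,"dx": 0,"dy": 0,"dz": 0,"claw": 4},
  ],
)

```text
time_s: 28.1
tcp_pos: [0.5054, -0.1398, 0.1295]
ee_rot: [[0.027, -1.0, 0.0], [-1.0, -0.027, -0.0], [0.0, -0.0, -1.0]]
wrist_force: [-1.4, 0.4, 2.3]
gripper_width: 0.11
gripper_force: 30.0
```

It touches at 0.1295, which is the fully seated height. I'm releasing it and backing off.

Emit:
play_rows(
  steps=[
    {"ax": 0,"ay": 0,"az": 0,"dx": 0,"dy": 0,"dz": 0,"claw": 12},
    {"ax": 0,"ay": 0,"az": 0,"dx": 0,"dy": 0,"dz": 0,"claw": 16},
    {"ax": 0,"ay": 0,"az": 0,"dx": 0,"dy": 0,"dz": 0,"claw": 22},
    {"ax": 0,"ay": 0,"az": 0,"dx": 0,"dy": 0,"dz": 0,"claw": 30},
    {"ax": 0,"ay": 0,"az": 0,"dx": 0,"dy": 0,"dz": 0,"claw": 36},
    {"ax": 0,"ay": 0,"az": 0,"dx": 0,"dy": 0,"dz": 0,"claw": 36},
    {"ax": 0,"ay": 0,"az": 0,"dx": 0,"dy": 0,"dz": -4,"claw": 36},
    {"ax": 0,"ay": 0,"az": 0,"dx": 0,"dy": 0,"dz": -8,"claw": 36},
    {"ax": 0,"ay": 0,"az": 0,"dx": 0,"dy": 0,"dz": -12,"claw": 36},
    {"ax": 0,"ay": 0,"az": 0,"dx": 0,"dy": 0,"dz": -20,"claw": 36},
    {"ax": 0,"ay": 0,"az": 0,"dx": 0,"dy": 0,"dz": -25,"claw": 36},
    {"ax": 0,"ay": 0,"az": 0,"dx": 0,"dy": 0,"dz": -25,"claw": 36},
    {"ax": 0,"ay": 0,"az": 0,"dx": 0,"dy": 15,"dz": -10,"claw": 36},
    {"ax": 0,"ay": 0,"az": 0,"dx": 0,"dy": 30,"dz": 0,"claw": 36},
    {"ax": 0,"ay": 0,"az": 0,"dx": 0,"dy": 30,"dz": 0,"claw": 36},
    {"ax": 0,"ay": 0,"az": 0,"dx": -30,"dy": 10,"dz": 0,"claw": 36},
    {"ax": 0,"ay": 0,"az": 0,"dx": -40,"dy": 0,"dz": 0,"claw": 36},
    {"ax": 0,"ay": 0,"az": 0,"dx": -40,"dy": 0,"dz": 0,"claw": 36},
    {"ax": 0,"ay": 0,"az": 0,"dx": -40,"dy": 0,"dz": 0,"claw": 36},
    {"ax": 0,"ay": 0,"az": 0,"dx": 0,"dy": 0,"dz": 0,"claw": 36},
  ],
)

```text
time_s: 30.1
tcp_pos: [0.4167, 0.0112, 0.2346]
ee_rot: [[0.032, -0.999, 0.003], [-0.999, -0.032, 0.001], [-0.001, -0.003, -1.0]]
wrist_force: [0.8, 0.5, -0.1]
gripper_width: 0.415
gripper_force: 0.0
```

```bash
python3 - <<'E'
from h import *
s,R=pose()
c=capture("top"); np.savez("top6.npz",**c); P=cloud(c); a=capture("scene")
q=rim(c,.134,(.47,.72,-.215,-.055),tol=.016)
S=cv2.cvtColor(c["frame"],cv2.COLOR_BGR2HSV)[...,1]
m0=(abs(P[...,2]-.134)<.012)&(S<60)
for n,b in dict(near=(.495,.51,-.17,-.1),far=(.675,.69,-.17,-.1),right=(.53,.65,-.205,-.19),left=(.53,.65,-.08,-.065)).items():
    m=m0&(P[...,0]>b[0])&(P[...,0]<b[1])&(P[...,1]>b[2])&(P[...,1]<b[3]); print(n,m.sum(),np.round(P[m][:,2].mean()*1000,1) if m.sum() else "")
cv2.imwrite("pics/end.png",np.hstack([cv2.resize(c["frame"][160:280,300:480],(450,300)),a["frame"][120:420,230:530]]))
def rect(sl,lo,hi,z,n):
    w=np.zeros(S.shape,bool); w[sl]=1; m=(w&(P[...,2]>lo)&(P[...,2]<hi)&((S>60)|(z<.1)|(z>.2))).astype(np.uint8); k,l,st,_=cv2.connectedComponentsWithStats(m); i=1+np.argmax(st[1:,4]); v,u=np.where(l==i); r=cv2.minAreaRect((plane(c,np.c_[u,v],z)[:,:2]*1000).astype(np.float32)); print(n,np.round(r[0],1),np.round(r[1],1),round(r[2],1))
rect(np.s_[185:262,300:366],.1,.13,.115,"cl");rect(np.s_[185:262,408:475],.1,.13,.115,"cr");rect(np.s_[270:320,285:350],.045,.075,.061,"small");rect(np.s_[95:160,350:440],.31,.36,.333,"back")
E
```

```text
t 30.1 tcp [416.7  11.2 234.6] yaw -88.14 z [ 0.0031  0.0014 -1.    ] F [ 0.8  0.5 -0.1] w 36.1 g 0.0 j [ 24.   1. -27.  -0. -62. -22.]
rim px [366, 185, 48, 69, 726] centre [ 592.4 -134.9] size [189.8 128.4] ang 1.09 z 0.132
near 91 133.1
far 107 131.7
right 129 131.4
left 99 133.6
cl [585.   -1.3] [163.8 113.5] 0.5
cr [ 586.6 -265.3] [163.4 118.1] 1.1
small [348.6  70.8] [18.7 64.2] 22.8
back [ 766.7 -130. ] [124.6 159.7] 1.0
```

View pics/end.png

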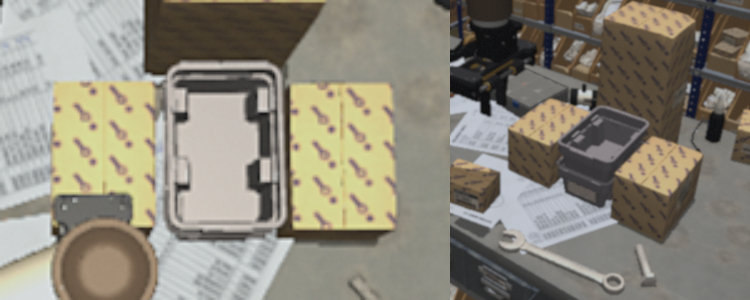

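The tote is turned round and standing in the bay, with the cartons where they were. One quick check of the left/right camera bias against the first, known-level picture, and then I hand in.

```bash
python3 - <<'E'
from h import *
d={}
for n,z in(("top0.npz",.104),("top6.npz",.134)):
    c=dict(np.load(n)); P=cloud(c); S=cv2.cvtColor(c["frame"],cv2.COLOR_BGR2HSV)[...,1]; m0=(abs(P[...,2]-z)<.012)&(S<60)&(P[...,0]>.53)&(P[...,0]<.65)
    r=[np.median(P[m0&(P[...,1]>a)&(P[...,1]<b)][:,2])*1000 for a,b in((-.205,-.19),(-.08,-.065))]; d[n]=r[1]-r[0]; print(n,np.round(r,1))
if abs(d["top6.npz"]-d["top0.npz"])<3: print(finish_job())
E
```

```text
top0.npz [102.7 103.1]
top6.npz [131.6 133.5]
the job is handed in; nothing more can be done
None
```

The upper tote was lifted out, set down and released on the left worktop, then regrasped by its narrow end and put back turned end for end on the lower tote's seats. It touched down at the seated height, the final rim read 131–134 mm against 134 expected (left side about 2 mm above right, within camera noise), and the job was handed in at about 30 s.

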